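# Trace the regulator's air line and shut its valve

## Robot

A 7-joint arm with a two-finger parallel gripper is mounted at the origin on the work surface. World frame = base frame: x ahead of the robot, y to its left, z up, the work surface at z = 0. Lengths are in m, angles in rad, forces in N, time in s.
With the tool pointing down it reaches from about 0.4 to 0.85 m from the base axis. Payload 10.4 kg.
Tool frame: the origin (TCP) lies at the very end of the fingers, on their centre line; the grasp point (between the pads) lies r.pinch_z behind it (r.pinch_z is the distance from the TCP to the grasp point, in m); z points along the fingers, x is the direction in which the jaws open and shut, and the axes are right-handed (so a half turn about z gives the same grasp; the last joint's range is limited). The gripper opens to 87 mm and grips with 3 to 60 N. Pads are 19 mm wide; open, the fingers measure 117 mm over their backs; the gripper's body (75 mm by 190 mm) begins 51 mm behind the grasp point.
Start: joints at [-1.225, 0.332, -0.065, 1.46, 0.022, 1.35, -0.088], TCP at [0.225, 0.583, 0.223] pointing down, gripper open.
Joint ranges: [-2.6, 2.6], [-0.5, 2.12], [-1.47, 1.34], [0.16, 2.42], [-1.27, 4.41], [0.06, 2.06], [-2.6, 2.6]. Speed limits (rad/s): [2.22, 2.22, 2.79, 2.79, 3.14, 3.14, 3.14].

## Interface

Orientations are given as a unit quaternion [x, y, z, w].
In Python, from bench import r gives the robot as it stands.
- The arm moves only by the tool carry_out, never from a script. Its argument "increments" is text: rows parted by semicolons, each of 7 numbers parted by spaces: the turn, a rotation vector about the tool's x, y, z in degrees, then the shift along the tool's x, y, z in m, then the finger opening in m, from 0 to 0.087. A call has exactly 5 rows; each row is the pose to reach, as a shift and turn from the pose measured when the call began, along the tool's axes at that moment; what a row does not reach only later rows make up. A row lasts 1/8 s, in which the tool goes at most 62.5 mm and 10.7 degrees, less where a joint would pass 70% of its speed; a pose out of reach is approached as far as the arm can. A call with a gripper value outside its range is refused whole. The fingers move at their own pace and stop on an object; "squeeze" is the grip in N (left out, the last holds). Time passes only in rows, so rows that repeat a pose let the fingers close, or fill a call up. It gives the time, the measured TCP pose, the force and the opening at its end, in the units of the state.
- r.read_state(): the state, without advancing time (a new reading comes with each control period).
- r.camera(name): name is "side" or "top" or "wrist"; returns (picture, depth): 480x640x3 uint8, blue, green, red; 480x640 float32, m along the optical axis (not along the pixel's ray), 0 where there is no reading.
- r.camera_model(name): a dict with "K" (3x3 intrinsics, pixels), "extrinsics" (4x4, takes a point from camera to world coordinates). Camera axes: x right, y down, z forward; pixel columns grow to the right and rows downward; lengths in m; the calibration is good to about 2 mm. A picture is of the moment at which its call begins: read the wrist's pose just before it. camera_model takes no time and is no camera call; for the wrist camera it gives the pose at the moment of the call.
- r.close_job(): hands the job in, once; it reports no verdict.
The state is a dict: "time": time; "joint_positions": joint angles; "joint_vel": joint speeds; "joint_torque": joint torques, N m; "ee_pos": TCP position; "eef_rot": TCP orientation; "ft_force": force on the tool from outside, world axes, zero at the start; "torque": the same for the moment, N m; "width": finger opening in m.
Only numpy, scipy, OpenCV 4.12 (cv2) and the standard library are available. Lean on these libraries where they do the work, as an engineer would, in place of code of your own. Each camera call takes 0.05 s, during which the arm holds its last target.

## Task

The pressure regulator (yellow knob, round gauge) feeds one of the three copper tubes, which change places on the way to the acrylic chamber. Starting at the regulator, follow its tube with your fingertips, just above it or lightly touching and without leaning on it, along every bend to its ball valve, then push that valve's blue lever a quarter turn until it is fully shut, square across the tube. Leave the other two valves open and the loose things where they lie.

Things in the scene. Friction and masses are not known exactly. Their poses are not given: they have to be found in the camera images.
- rig: dark breadboard, 260 (x) x 710 (y) x 12 mm, fixed, with three rigid copper tubes a, b, c of 10 mm diameter, 75 mm apart at their ends. They run from three fixed supply units (regulator, pump, canister; up to 106 mm above the table) near its +y end to a clear chamber (240 x 190 mm, with the gears on it 154 mm tall, wall at y -210 mm) at its -y end. Origin on the table; x away from the robot
- regulator: pressure regulator, fixed: 40 mm aluminium block, yellow ribbed knob on top (35 mm wide, top 98 mm above the table), round white-faced gauge on its +x side. It stands at the start of one of the tubes (this changes): its own tube's point 1 is 70 mm from this origin horizontally, the others' over 100 mm. Origin under the block's middle; its tube leaves towards the breadboard's -y
- a1 (a point): point on the upper side of tube a, 45 mm above the table, on its first straight (breadboard x -75 mm), 35 mm from where it leaves its supply unit. From here a climbs 24 mm before a2
- a2 (a point): point on the upper side of tube a, in its first bend, at the start of its slanting run
- a3 (a point): point on the upper side of tube a, half-way along the slanting run, which is straight and level from a2 to a4: a bridge over b and c, upper side 69 mm and underside 59 mm above the table
- a4 (a point): point on the upper side of tube a, in its second bend, 69 mm above the table; from here the tube runs straight along the breadboard's -y and down 24 mm into its ball valve, whose stem is 110 mm on
- valve_a (a joint): ball valve of tube a. Stem at breadboard x +75, y -140 mm; brass body up to 52 mm. Blue lever 55 mm long from the stem axis, 12 wide, 64 to 74 mm above the table. 0 = open, lever along the tube pointing to breadboard +y; 1.57 = shut (stop), pointing to -x, the robot; anticlockwise from above. Starts at 0 to 0.2, stays where left, friction 0.1 N m (2.5 N at 40 mm)
- b1 (a point): point on the upper side of tube b, 45 mm above the table, on its first straight (breadboard x 0 mm), 35 mm from where it leaves its supply unit
- b2 (a point): point on the upper side of tube b, in its first bend, at the start of its slanting run
- b3 (a point): point on the upper side of tube b, on the slanting run (straight from b2 to b4), 69 % along it, 45 mm above the table. Tube a crosses over b one third of the way along the run, its upper side 24 mm higher than b's: fingertips following b step over it
- b4 (a point): point on the upper side of tube b, in its second bend, 45 mm above the table; from here the tube runs straight along the breadboard's -y into its ball valve, whose stem is 110 mm on
- valve_b (a joint): ball valve of tube b. Stem at breadboard x -75, y -140 mm; brass body up to 52 mm. Blue lever 55 mm long from the stem axis, 12 wide, 64 to 74 mm above the table. 0 = open, lever along the tube pointing to breadboard +y; 1.57 = shut (stop), pointing to -x, the robot; anticlockwise from above. Starts at 0 to 0.2, stays where left, friction 0.1 N m (2.5 N at 40 mm)
- c1 (a point): point on the upper side of tube c, 45 mm above the table, on its first straight (breadboard x +75 mm), 35 mm from where it leaves its supply unit
- c2 (a point): point on the upper side of tube c, in its first bend, at the start of its slanting run
- c3 (a point): point on the upper side of tube c, on the slanting run (straight from c2 to c4), 31 % along it, 45 mm above the table. Tube a crosses over c two thirds of the way along the run, its upper side 24 mm higher than c's: fingertips following c step over it
- c4 (a point): point on the upper side of tube c, in its second bend, 45 mm above the table; from here the tube runs straight along the breadboard's -y into its ball valve, whose stem is 110 mm on
- valve_c (a joint): ball valve of tube c. Stem at breadboard x 0, y -140 mm; brass body up to 52 mm. Blue lever 55 mm long from the stem axis, 12 wide, 64 to 74 mm above the table. 0 = open, lever along the tube pointing to breadboard +y; 1.57 = shut (stop), pointing to -x, the robot; anticlockwise from above. Starts at 0 to 0.2, stays where left, friction 0.1 N m (2.5 N at 40 mm)
- wrench: loose 130 mm spanner lying on the breadboard near its robot-side edge
- gear: loose white printed gear, 44 mm across, 12 mm tall, on the breadboard
- fitting: loose brass fitting, 22 mm across, 18 mm tall, on the breadboard between tubes
- sleeve: loose white sleeve, 20 mm across, 16 mm tall, on the breadboard between tubes
- jar: loose clear jar with yellow filling, 68 mm across, 122 mm tall, on the table on the left
- lens: loose black camera lens standing upright, 72 mm across, 85 mm tall, on the table, right of the robot, short of the breadboard
- screwdriver: loose screwdriver lying on the table in front left of the robot

How it is judged:
On the way, in this order (a step that is already met when the one before it is completed fails the run):
1. the fingertips are close over the regulator's tube on the first straight, next to the regulator (((horizontal distance between regulator and a1 below 0.085 m and horizontal distance between the grasp point and a1 below 0.02 m and z of the grasp point in the frame of a1 below 0.05 m) or (horizontal distance between regulator and b1 below 0.085 m and horizontal distance between the grasp point and b1 below 0.02 m and z of the grasp point in the frame of b1 below 0.05 m) or (horizontal distance between regulator and c1 below 0.085 m and horizontal distance between the grasp point and c1 below 0.02 m and z of the grasp point in the frame of c1 below 0.05 m))), for 0.04 s.
2. the fingertips are close over the regulator's tube at the first bend (((horizontal distance between regulator and a1 below 0.085 m and horizontal distance between the grasp point and a2 below 0.02 m and z of the grasp point in the frame of a2 below 0.05 m) or (horizontal distance between regulator and b1 below 0.085 m and horizontal distance between the grasp point and b2 below 0.02 m and z of the grasp point in the frame of b2 below 0.05 m) or (horizontal distance between regulator and c1 below 0.085 m and horizontal distance between the grasp point and c2 below 0.02 m and z of the grasp point in the frame of c2 below 0.05 m))), for 0.04 s.
3. the fingertips are close over the regulator's tube on the slanting run (((horizontal distance between regulator and a1 below 0.085 m and horizontal distance between the grasp point and a3 below 0.02 m and z of the grasp point in the frame of a3 below 0.05 m) or (horizontal distance between regulator and b1 below 0.085 m and horizontal distance between the grasp point and b3 below 0.02 m and z of the grasp point in the frame of b3 below 0.05 m) or (horizontal distance between regulator and c1 below 0.085 m and horizontal distance between the grasp point and c3 below 0.02 m and z of the grasp point in the frame of c3 below 0.05 m))), for 0.04 s.
4. the fingertips are close over the regulator's tube at the second bend, before the valve (((horizontal distance between regulator and a1 below 0.085 m and horizontal distance between the grasp point and a4 below 0.02 m and z of the grasp point in the frame of a4 below 0.05 m) or (horizontal distance between regulator and b1 below 0.085 m and horizontal distance between the grasp point and b4 below 0.02 m and z of the grasp point in the frame of b4 below 0.05 m) or (horizontal distance between regulator and c1 below 0.085 m and horizontal distance between the grasp point and c4 below 0.02 m and z of the grasp point in the frame of c4 below 0.05 m))), for 0.04 s.
5. the valve on the regulator's tube is pushed shut (((horizontal distance between regulator and a1 below 0.085 m and value of joint valve_a above 1.43 rad) or (horizontal distance between regulator and b1 below 0.085 m and value of joint valve_b above 1.43 rad) or (horizontal distance between regulator and c1 below 0.085 m and value of joint valve_c above 1.43 rad))), for 0.2 s.
At the end, for the whole second after the job is handed in: The valve on the tube that the regulator feeds is shut (lever at least 1.43 rad from open; its stop is at 1.57), the other two are still open (below 0.4 rad) (((horizontal distance between regulator and a1 below 0.085 m and value of joint valve_a above 1.43 rad and value of joint each of valve_b, valve_c below 0.4 rad) or (horizontal distance between regulator and b1 below 0.085 m and value of joint valve_b above 1.43 rad and value of joint each of valve_a, valve_c below 0.4 rad) or (horizontal distance between regulator and c1 below 0.085 m and value of joint valve_c above 1.43 rad and value of joint each of valve_a, valve_b below 0.4 rad))); the robot touches nothing.
It fails at once if a valve on another tube is turned ((horizontal distance between regulator and a1 below 0.085 m and value of joint any of valve_b, valve_c above 0.4 rad) or (horizontal distance between regulator and b1 below 0.085 m and value of joint any of valve_a, valve_c above 0.4 rad) or (horizontal distance between regulator and c1 below 0.085 m and value of joint any of valve_a, valve_b above 0.4 rad)).
It fails at once if the regulator, tubes, valves or chamber are pushed harder than 30 N (contact force between any of the fingers, the arm and rig above 30 N or contact force between any of the fingers, the arm and regulator above 30 N).
It fails at once if a loose thing is moved or picked up (more than 25 mm) (distance of any of wrench, gear, fitting, sleeve, jar, lens, screwdriver from where it was at the start of the episode above 0.025 m).
It also fails if it takes over 54 s, if anything falls off the work surface, if the arm or the gripper's body presses on something with over 40 N, if the wrist force passes 120 N, or if a joint passes its speed limit or range.

## Working session

There is one attempt and no reset: what is moved stays moved. The work goes in short steps, Python scripts to look and compute and a tool call to move; the robot and the scene stay as the last step left them, time stands still between calls to the robot, and variables do not carry over. Pictures are saved under pics/ and viewed, and the job is handed in when it is done.

Besides the shell and the picture viewer there is one more tool, called after ">>>" as name(argument=value, ...) on one line, values as JSON. carry_out: Moves the arm, as the interface text tells. Its arguments: {"type":"object","properties":{"increments":{"type":"string"},"squeeze":{"type":"number"}},"required":["increments"]}

```bash
mkdir -p pics; ls
python3 - <<'E'
from bench import r
import cv2,numpy as np
s=r.read_state(); print(s['time'],s['ee_pos'],s['eef_rot'],s['width'],r.pinch_z)
for n in ['top','side']:
    im,d=r.camera(n); cv2.imwrite(f'pics/{n}0.png',im); np.save(f'{n}0.npy',d); 
    m=r.camera_model(n); print(n,np.round(m['K'],1).tolist(),np.round(m['extrinsics'],3).tolist())
E
```

```text
pics
0.0 [0.22517936 0.5826085  0.22177471] [ 8.24769216e-01  5.65469051e-01 -5.57103981e-04  4.26730736e-04] 0.08731009120116358 0.0187
top [[441.5, 0.0, 320.8], [0.0, 441.5, 236.3], [0.0, 0.0, 1.0]] [[0.009, -0.984, 0.178, 0.31], [-1.0, -0.013, -0.021, 0.108], [0.023, -0.178, -0.984, 1.014], [0.0, 0.0, 0.0, 1.0]]
side [[473.7, 0.0, 319.8], [0.0, 473.7, 232.6], [0.0, 0.0, 1.0]] [[0.786, -0.376, 0.491, -0.169], [-0.618, -0.455, 0.64, -0.76], [-0.017, -0.807, -0.59, 0.839], [0.0, 0.0, 0.0, 1.0]]
```

View pics/top0.png

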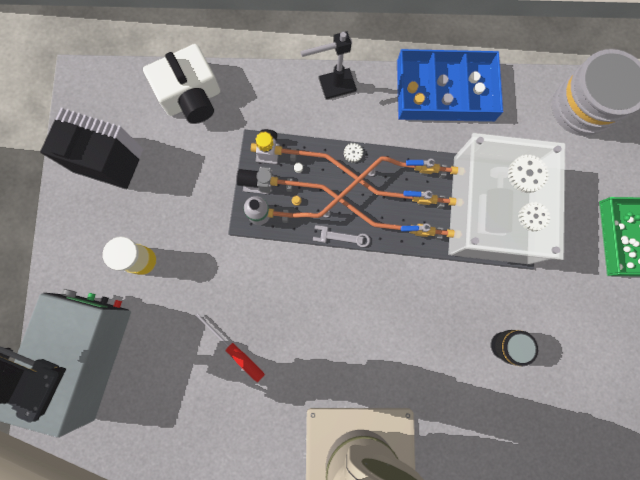

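View pics/side0.png

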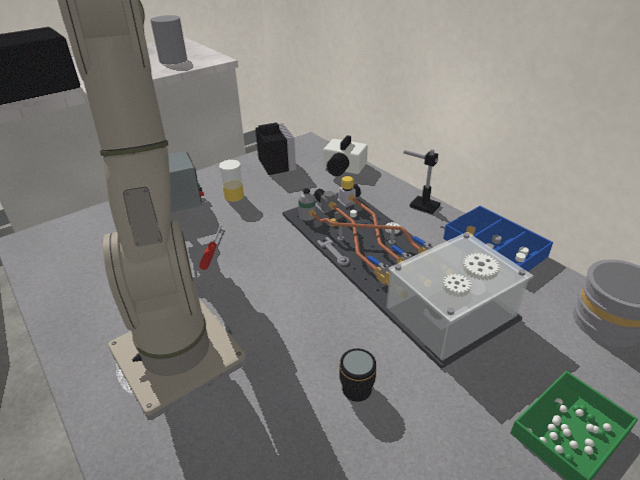

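Run:
```python
import cv2
im=cv2.imread('pics/top0.png')[115:275,220:480]
cv2.imwrite('pics/crop0.png',cv2.resize(im,None,fx=3,fy=3,interpolation=cv2.INTER_CUBIC))
```

```text
(no output)
```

View pics/crop0.png

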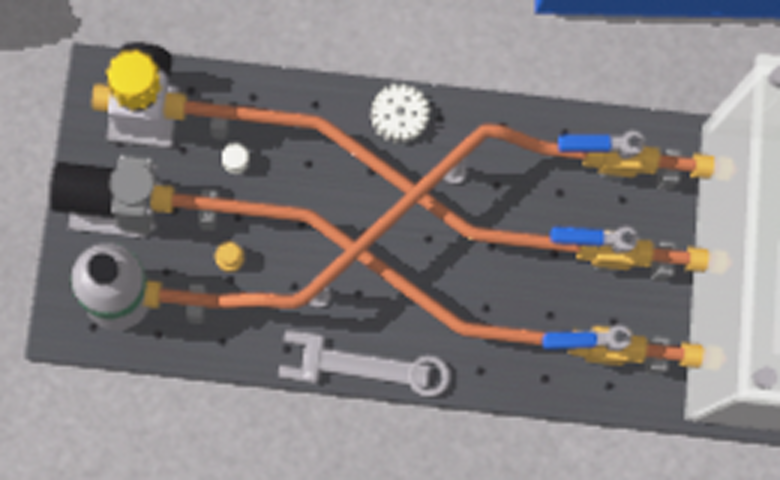

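The yellow-knobbed regulator sits on the far (+x) row, crop (135,80), so it feeds tube c. That tube bends at (320,122), passes under a, bends again at (470,233) and reaches the middle valve, whose lever is at (580,237).

```bash
cat > h.py <<'E'
import numpy as np, cv2
from bench import r
def ray(n,u,v,z):
    m=r.camera_model(n);K=m['K'];E=np.array(m['extrinsics'])
    d=E[:3,:3]@np.array([(u-K[0][2])/K[0][0],(v-K[1][2])/K[1][1],1]);o=E[:3,3]
    return o+d*(z-o[2])/d[2]
E
python3 - <<'E'
from h import *
c=lambda u,v:((u-1)/3+220,(v-1)/3+115)
P={k:ray('top',*c(*p),z) for k,p,z in [('c0',(185,107),.042),('c2',(320,122),.042),('cmid',(365,156),.042),('c4',(470,234),.042),('cv',(550,242),.042),('tip',(552,236),.072),('stem',(626,238),.074),
('b2',(310,215),.042),('b4',(462,326),.042),('a2',(300,300),.045),('a4',(487,130),.064),('knob',(134,78),.098),('stemb',(617,337),.074),('stema',(630,143),.074),
('tl',(73,44),.012),('bl',(28,360),.012),('gear',(400,111),.024),('sleeve',(235,158),.028)]}
for k,p in P.items(): print(k,np.round(p,4))
# board frame fit (x,y), from features with known board coords
B={'stem':(0,-.14),'stemb':(-.075,-.14),'stema':(.075,-.14),'c4':(0,-.03),'b4':(-.075,-.03),'tl':(.13,.355),'bl':(-.13,.355)}
A=np.array([B[k] for k in B]);W=np.array([P[k][:2] for k in B])
a0,w0=A.mean(0),W.mean(0);H=(A-a0).T@(W-w0);th=np.arctan2(H[0,1]-H[1,0],H[0,0]+H[1,1])
R=np.array([[np.cos(th),-np.sin(th)],[np.sin(th),np.cos(th)]]);t=w0-R@a0
print('yaw',th,'t',t);print(np.round((A@R.T+t-W)*1e3,1))
for k,p in P.items(): print(k,np.round(R.T@(p[:2]-t),4))
from scipy.spatial.transform import Rotation as Ro
s=r.read_state(); print(np.round(Ro.from_quat(s['eef_rot']).as_matrix(),3).tolist(), s['joint_positions'])
E
```

```text
c0 [0.6859 0.1806 0.042 ]
c2 [0.6756 0.0764 0.042 ]
cmid [0.6487 0.0417 0.042 ]
c4 [ 0.5879 -0.0384  0.042 ]
cv [ 0.5826 -0.0994  0.042 ]
tip [ 0.5787 -0.0946  0.072 ]
stem [ 0.5775 -0.149   0.074 ]
b2 [0.6011 0.0836 0.042 ]
b4 [ 0.5163 -0.0314  0.042 ]
a2 [0.5339 0.0906 0.045 ]
a4 [ 0.6631 -0.0491  0.064 ]
knob [0.6859 0.2141 0.098 ]
stemb [ 0.5028 -0.1398  0.074 ]
stema [ 0.651  -0.1546  0.074 ]
tl [0.7491 0.2736 0.012 ]
bl [0.4916 0.2978 0.012 ]
gear [0.6926 0.0128 0.024 ]
sleeve [0.6503 0.1419 0.028 ]
yaw -0.10221689927271435 t [ 0.58961521 -0.02546704]
[[ -2.1 -15.7]
 [ -2.1 -17.2]
 [ -1.1 -17.8]
 [ -1.4 -16.9]
 [ -4.3 -16.3]
 [  6.1  40.8]
 [  4.9  43.1]]
c0 [0.0748 0.2149]
c2 [0.0751 0.1101]
cmid [0.052  0.0728]
c4 [-0.0004 -0.0131]
cv [ 0.0005 -0.0743]
tip [-0.0038 -0.0699]
stem [ 0.0005 -0.1242]
b2 [0.0003 0.1096]
b4 [-0.0723 -0.0134]
a2 [-0.0672  0.1098]
a4 [ 0.0755 -0.016 ]
knob [0.0713 0.2481]
stemb [-0.0747 -0.1226]
stema [ 0.0743 -0.1222]
tl [0.1281 0.3138]
bl [-0.1305  0.3116]
gear [0.0985 0.0486]
sleeve [0.0433 0.1727]
[[0.36, 0.933, -0.0], [0.933, -0.36, -0.001], [-0.001, 0.0, -1.0]] [-1.22459263  0.33281048 -0.0646858   1.46084926  0.02160893  1.34989781
 -0.08849915]
```

```bash
cat >> h.py <<'E'
from scipy.spatial.transform import Rotation as Ro
def T(): return Ro.from_quat(r.read_state()['eef_rot']),np.array(r.read_state()['ee_pos'])
def b2w(x,y): return R@np.array([x,y])+t
def rows(pts):
    """pts: list of (x,y,z,yaw_of_jaw_deg or None) world"""
    s=r.read_state();Q=Ro.from_quat(s['eef_rot']);p=np.array(s['ee_pos'])
    for q in pts:
        yw=np.radians(q[3]);c,sn=np.cos(yw),np.sin(yw)
        M=Ro.from_matrix(np.array([[c,sn,0],[sn,-c,0],[0,0,-1]]))
        print(np.round((Q.inv()*M).as_rotvec(degrees=True),1),np.round(Q.inv().apply(np.array(q[:3])-p),4))
E
python3 - <<'E'
from h import *
P={'stem':(.5775,-.149),'stemb':(.5028,-.1398),'stema':(.651,-.1546),'c4':(.5879,-.0384),'b4':(.5163,-.0314),'a4':(.6631,-.0491)}
B={'stem':(0,-.14),'stemb':(-.075,-.14),'stema':(.075,-.14),'c4':(0,-.03),'b4':(-.075,-.03),'a4':(.075,-.03)}
A=np.array([B[k] for k in B]);W=np.array([P[k] for k in B])
a0,w0=A.mean(0),W.mean(0);H=(A-a0).T@(W-w0);th=np.arctan2(H[0,1]-H[1,0],H[0,0]+H[1,1])
R=np.array([[np.cos(th),-np.sin(th)],[np.sin(th),np.cos(th)]]);t=w0-R@a0
print(th,t,np.round((A@R.T+t-W)*1e3,1).tolist())
for q in [(.6859,.2141),(.6756,.0764),(.6859,.1806)]: print(R.T@(np.array(q)-t))
open('h.py','a').write(f"th={th};t=np.array({t.tolist()})\nR=np.array([[np.cos(th),-np.sin(th)],[np.sin(th),np.cos(th)]])\n")
E
python3 - <<'E'
from h import *
# regulator by depth: yellow knob points
d=np.load('top0.npy');im=cv2.imread('pics/top0.png');h=cv2.cvtColor(im,cv2.COLOR_BGR2HSV)
m=cv2.inRange(h,(22,150,150),(35,255,255));m[:,:240]=0;m[:,290:]=0;m[165:]=0
cm=r.camera_model('top');K=cm['K'];E=np.array(cm['extrinsics'])
v,u=np.nonzero(m);z=d[v,u];X=np.c_[(u-K[0][2])/K[0][0]*z,(v-K[1][2])/K[1][1]*z,z]@E[:3,:3].T+E[:3,3]
X=X[X[:,2]>.09];print(len(X),X.mean(0),X.min(0),X.max(0), R.T@(X.mean(0)[:2]-t))
for n,q in dict(c1=(.075,.162),c2=(.075,.094),c3=(.0517,.0555),x=(.025,.011),c4=(0,-.03)).items(): print(n,b2w(*q))
p=b2w(.075,.17); print(p)
rows([(.225,.583,.24,69),(*p,.2,-5),(*p,.12,-5)])
E
```

```text
-0.11006683763043944 [ 0.5924368  -0.00923102] [[-0.4, 0.6], [-0.3, -0.3], [0.6, -2.0], [1.2, -0.6], [-1.7, 0.6], [0.6, 1.8]]
[0.06836589 0.23224603]
[0.07325384 0.09424789]
[0.07204569 0.19894875]
206 [0.68320341 0.21459059 0.10931009] [0.30950699 0.10814081 0.09034572] [0.70884805 0.23270406 1.01350465] [0.06563173 0.23243745]
c1 [0.68477781 0.14355032]
c2 [0.67730836 0.07596181]
c3 [0.64992034 0.04025416]
x [ 0.61849381 -0.0010437 ]
c4 [ 0.58914146 -0.03904948]
[0.68565656 0.15150191]
[ 0.   0.1 -0.1] [ 0.0002 -0.0003 -0.0182]
[ 0.1  0.1 73.9] [-0.2361  0.5849  0.0222]
[ 0.1  0.1 73.9] [-0.236   0.5849  0.1022]
```

>>> carry_out(increments="0 0 7 -0.02 0.05 -0.01 0; 0 0 15 -0.045 0.11 -0.01 0; 0 0 22 -0.07 0.17 -0.01 0; 0 0 30 -0.095 0.23 -0.01 0; 0 0 37 -0.118 0.29 -0.01 0", squeeze=10)

```text
time: 0.72
ee_pos: [0.4474, 0.3726, 0.2319]
eef_rot: [0.962, 0.273, -0.0, 0.001]
ft_force: [0.6, 0.2, 0.3]
width: 0.0448
```

Run:
```python
from h import *
s=r.read_state();print(s['time'],s['ee_pos'],s['ft_force'],s['width'])
for n in ['top','side']:
    im,d=r.camera(n); cv2.imwrite(f'pics/{n}1.png',im)
p=(.684,.155)
rows([(*p,.2,-6),(*p,.12,-6)])
```

```text
0.725 [0.44738279 0.3725747  0.23186675] [0.62332771 0.17876027 0.3072345 ] 0.04477218127864973
[ 0.3 -0.1 37.1] [0.0891 0.3014 0.0332]
[ 0.3 -0.1 37.1] [0.0891 0.3011 0.1132]
```

View pics/side1.png

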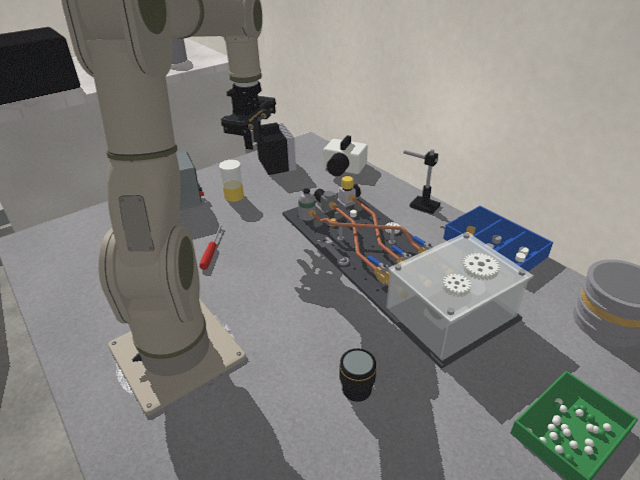

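View pics/top1.png

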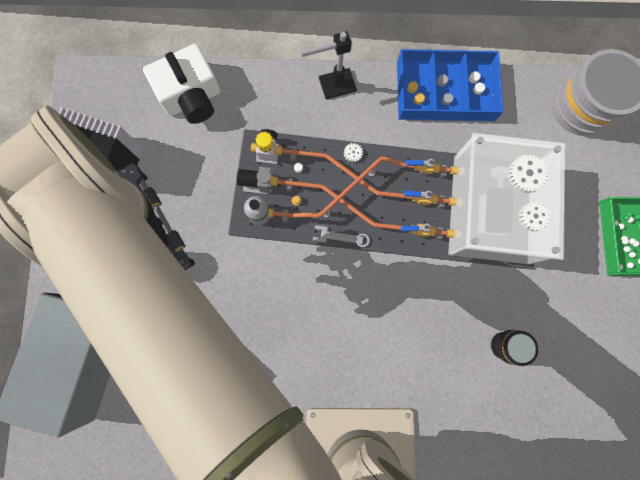

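The arm is clear, and the gripper's long side lies along the jaw axis, top image (120,160) to (185,265). I'll keep the jaws along board x so the body stays clear of the chamber.

>>> carry_out(increments="0 0 8 0.018 0.06 0.01 0; 0 0 16 0.036 0.12 0.02 0; 0 0 24 0.054 0.18 0.03 0; 0 0 31 0.072 0.24 0.035 0; 0 0 37 0.089 0.301 0.04 0")

```text
time: 1.45
ee_pos: [0.6752, 0.1633, 0.1936]
eef_rot: [0.999, -0.053, 0.001, 0.002]
ft_force: [0.9, 0.5, 0.5]
width: 0.0007
```

Run:
```python
from h import *
s=r.read_state();print(s['time'],s['ee_pos'],s['ft_force'],s['width'])
im,d=r.camera('wrist'); cv2.imwrite('pics/w1.png',im)
im,d=r.camera('side'); cv2.imwrite('pics/side2.png',im[150:300,230:480])
rows([(.683,.155,.12,-6),(.683,.15,.062,-6),(.682,.142,.062,-6),(.677,.076,.062,-6),(.65,.04,.062,-6)])
```

```text
1.45 [0.67521605 0.16325533 0.19361127] [0.89751065 0.52637563 0.4555872 ] 0.0006614125598254603
[ 0.5 -0.1 -0.6] [ 0.0057 -0.0005  0.0722]
[ 0.5 -0.1 -0.6] [0.0062 0.0039 0.1303]
[ 0.5 -0.1 -0.6] [0.0061 0.012  0.1304]
[ 0.5 -0.1 -0.6] [0.0087 0.0781 0.131 ]
[ 0.5 -0.1 -0.6] [-0.014   0.117   0.1313]
```

View pics/w1.png

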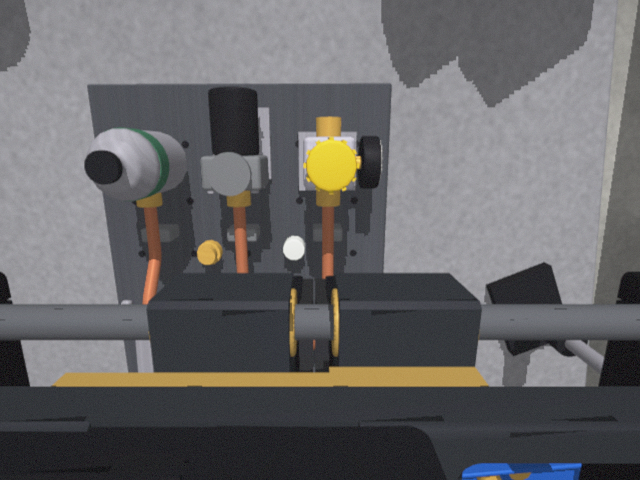

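The wrist view confirms the yellow knob, at (330,165), and its gauge on the +x tube, with the fingers about 8 mm short of it in x. Descending to c1.

>>> carry_out(increments="0.5 0 -1 0.006 0.006 0.045 0; 0.5 0 -1 0.006 0.008 0.09 0; 0.5 0 -1 0.006 0.01 0.12 0; 0.5 0 -1 0.006 0.016 0.13 0; 0.5 0 -1 0.006 0.022 0.13 0")

```text
time: 2.17
ee_pos: [0.6806, 0.1317, 0.0625]
eef_rot: [0.999, -0.049, 0.001, 0.001]
ft_force: [0.9, -0.0, 0.7]
width: 0.0006
```

Run:
```python
from h import *
s=r.read_state();print(s['time'],s['ee_pos'],s['ft_force'],s['width'])
im,d=r.camera('side'); cv2.imwrite('pics/side3.png',cv2.resize(im[130:310,230:480],None,fx=3,fy=3))
rows([(.683,.136,.062,-6),(.677,.076,.062,-6),(.65,.04,.062,-6)])
```

```text
2.175 [0.68061943 0.13169712 0.06245977] [ 0.90306864 -0.00410821  0.72250688] 0.0006245270972204477
[ 0.1 -0.2  0.3] [ 0.0012 -0.0056  0.0016]
[ 0.1 -0.2  0.3] [0.0011 0.0546 0.0017]
[ 0.1 -0.2  0.3] [-0.0222  0.0931  0.0016]
```

View pics/side3.png

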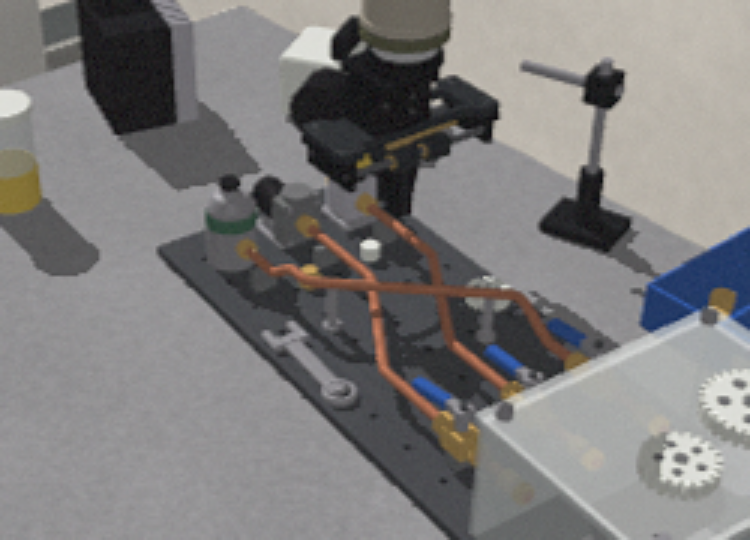

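The fingertips hang close over the tube beside the regulator. I'll dwell on c1 briefly, then go along to c2.

>>> carry_out(increments="0 0 0 0.002 -0.012 0.001 0; 0 0 0 0.002 -0.012 0.001 0; 0 0 0 0.001 0.02 0.001 0; 0 0 0 0.001 0.05 0.001 0; 0 0 0 0.001 0.057 0.001 0")

```text
time: 2.85
ee_pos: [0.6769, 0.0712, 0.0634]
eef_rot: [0.999, -0.051, 0.002, 0.001]
ft_force: [0.2, -0.2, -0.2]
width: 0.0002
```

Run:
```python
from h import *
s=r.read_state();print(s['time'],s['ee_pos'],s['ft_force'])
rows([(.677,.076,.062,-6),(.65,.04,.062,-6),(.642,.03,.062,-6),(.634,.02,.09,-6),(.6185,-.001,.09,-6),(.6,-.025,.09,-6),(.588,-.041,.062,-6)])
```

```text
2.85 [0.67693731 0.07121752 0.06339173] [ 0.19395899 -0.20929749 -0.15571333]
[ 0.1 -0.3  0.2] [-0.0004 -0.0048  0.0014]
[ 0.1 -0.3  0.2] [-0.0236  0.0338  0.0014]
[ 0.1 -0.3  0.2] [-0.0306  0.0445  0.0013]
[ 0.1 -0.3  0.2] [-0.0374  0.0554 -0.0267]
[ 0.1 -0.3  0.2] [-0.0507  0.0778 -0.0267]
[ 0.1 -0.3  0.2] [-0.0667  0.1036 -0.0267]
[ 0.1 -0.3  0.2] [-0.0771  0.1207  0.0013]
```

>>> carry_out(increments="0 0 0 0 -0.004 0.001 0; 0 0 0 -0.012 0.016 0.001 0; 0 0 0 -0.023 0.034 0.001 0; 0 0 0 -0.024 0.035 0.001 0; 0 0 0 -0.024 0.035 -0.01 0")

```text
time: 3.48
ee_pos: [0.6494, 0.0409, 0.0731]
eef_rot: [0.999, -0.05, 0.002, 0.001]
ft_force: [-0.0, 0.4, -0.1]
width: 0.0005
```

Run:
```python
from h import *
s=r.read_state();print(s['time'],s['ee_pos'],s['ft_force'])
rows([(.65,.04,.062,-6),(.65,.04,.095,-6),(.6185,-.001,.095,-6),(.592,-.035,.095,-6),(.588,-.041,.062,-6)])
```

```text
3.475 [0.64937426 0.04093189 0.07308599] [-0.02906215  0.39557545 -0.06910331]
[ 0.1 -0.2  0.3] [0.0007 0.0008 0.0111]
[ 0.1 -0.2  0.3] [ 0.0008  0.0009 -0.0219]
[ 0.1 -0.2  0.3] [-0.0265  0.0448 -0.0219]
[ 0.1 -0.2  0.3] [-0.0495  0.0813 -0.022 ]
[ 0.1 -0.2  0.3] [-0.0529  0.0876  0.011 ]
```

>>> carry_out(increments="0 0 0 0 0 -0.022 0; 0 0 0 -0.025 0.043 -0.022 0; 0 0 0 -0.05 0.081 -0.022 0; 0 0 0 -0.052 0.086 0.005 0; 0 0 0 -0.052 0.086 0.011 0")

```text
time: 4.1
ee_pos: [0.589, -0.0385, 0.0616]
eef_rot: [0.999, -0.05, 0.001, 0.001]
ft_force: [0.7, 0.2, -0.1]
width: 0.0003
```

Run:
```python
from h import *
s=r.read_state();print(s['time'],s['ee_pos'],s['ft_force'])
for n in ['side','top']:
    im,d=r.camera(n); cv2.imwrite(f'pics/{n}4.png',cv2.resize(im[130:310,230:480] if n=='side' else im[115:275,220:480],None,fx=3,fy=3))
W=lambda x,y,z:(*b2w(x,y),z,-6)
rows([W(0,-.03,.063),W(.03,-.045,.085),W(.037,-.1,.085),W(.037,-.1,.063)])
```

```text
4.1 [ 0.58900733 -0.03847842  0.06161195] [ 0.6779806   0.22279005 -0.14090098]
[ 0.1 -0.2  0.4] [-0.0004  0.0012 -0.0009]
[ 0.1 -0.2  0.4] [ 0.0295  0.0166 -0.0228]
[ 0.1 -0.2  0.4] [ 0.0358  0.0717 -0.0227]
[ 0.1 -0.2  0.4] [ 0.0357  0.0717 -0.0007]
```

View pics/side4.png

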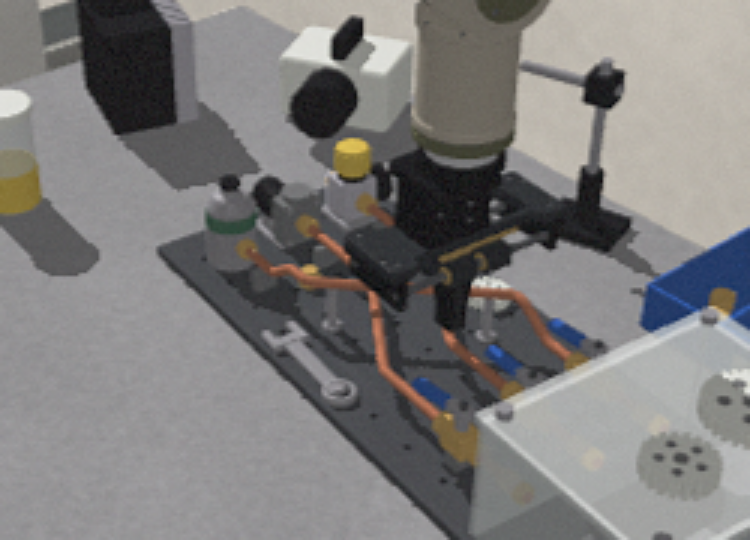

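View pics/top4.png

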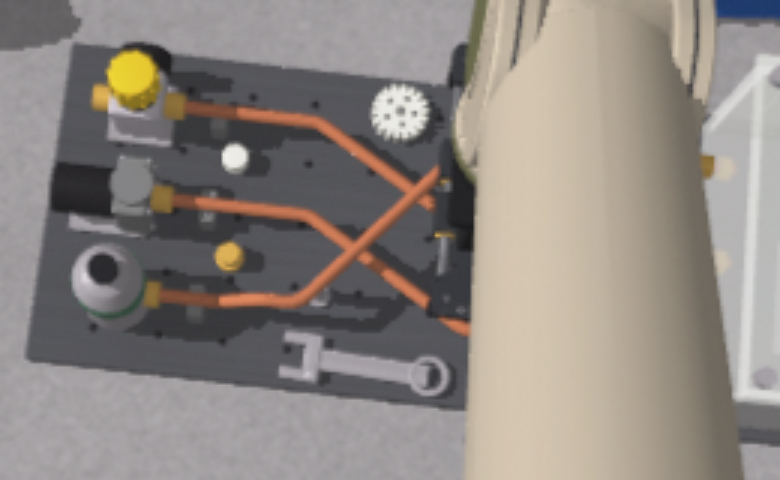

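At c4 with no contact. Next I go up, over to the far side of lever c, and down between levers c and a.

>>> carry_out(increments="0 0 0 0.005 0.001 -0.028 0; 0 0 0 0.029 0.03 -0.03 0; 0 0 0 0.031 0.071 -0.03 0; 0 0 0 0.031 0.071 -0.02 0; 0 0 0 0.031 0.071 -0.015 0")

```text
time: 4.82
ee_pos: [0.6142, -0.1101, 0.0772]
eef_rot: [0.999, -0.048, 0.001, 0.0]
ft_force: [0.8, -0.2, -1.0]
width: 0.0006
```

Run:
```python
from h import *
s=r.read_state();print(s['time'],s['ee_pos'],s['ft_force'],R.T@(s['ee_pos'][:2]-t))
for n in ['side','wrist']:
    im,d=r.camera(n); cv2.imwrite(f'pics/{n}5.png',cv2.resize(im[190:310,350:480],None,fx=5,fy=5,interpolation=cv2.INTER_CUBIC) if n=='side' else im)
```

```text
4.825 [ 0.61416387 -0.11014495  0.07720287] [ 0.75662406 -0.20239229 -0.99739356] [ 0.03268045 -0.09791667]
```

View pics/side5.png

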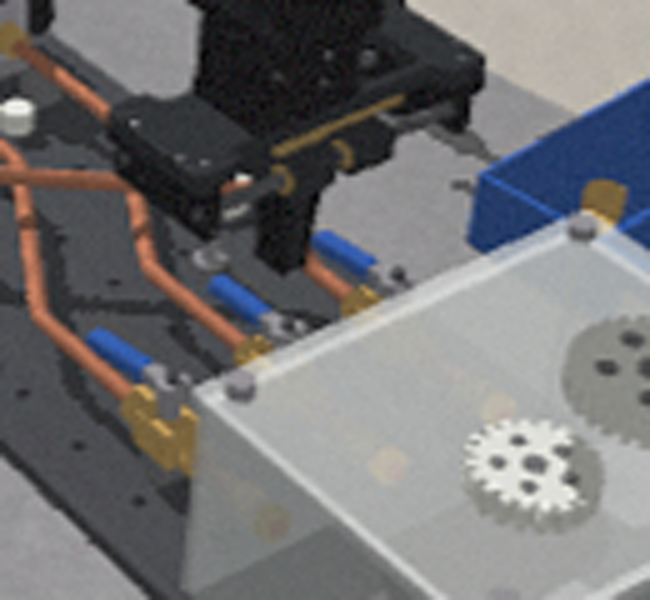

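View pics/wrist5.png

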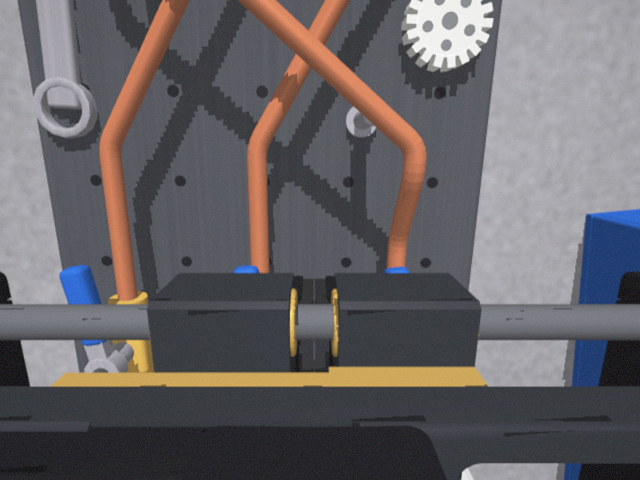

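The fingers sit between the blue tips of c, wrist image (246,270), and a, (397,270). Lowering and beginning the sweep.

```bash
cat >> h.py <<'E'
def W(x,y,z):return (*b2w(x,y),z,-6)
def arc(deg,extra=0,z=.062):
    f=np.radians(deg);rr=.040-.006*deg/90;d=.006+.015*np.cos(f)+.0095*np.sin(f)-extra
    return W(-rr*np.sin(f)+d*np.cos(f),-.14+rr*np.cos(f)+d*np.sin(f),z)
E
python3 - <<'E'
from h import *
rows([W(.0325,-.099,.062)]+[arc(a) for a in (0,15,30,45,60,75,85,90)])
E
```

```text
[ 0.  -0.1  0.5] [0.0003 0.0017 0.0148]
[ 0.  -0.1  0.5] [-0.0113  0.0025  0.0148]
[ 0.  -0.1  0.5] [-0.0201 -0.0013  0.0148]
[ 0.  -0.1  0.5] [-0.0306 -0.0026  0.0147]
[ 0.  -0.1  0.5] [-0.0419 -0.0006  0.0147]
[ 0.  -0.1  0.5] [-0.0526  0.0051  0.0147]
[ 0.  -0.1  0.5] [-0.0613  0.0143  0.0147]
[ 0.  -0.1  0.5] [-0.0653  0.022   0.0147]
[ 0.  -0.1  0.5] [-0.0666  0.0262  0.0147]
```

>>> carry_out(increments="0 0 0 0 0.001 0.008 0; 0 0 0 0 0.001 0.015 0; 0 0 0 -0.006 0.002 0.015 0; 0 0 0 -0.013 0.001 0.015 0; 0 0 0 -0.02 -0.001 0.015 0")

```text
time: 5.55
ee_pos: [0.5941, -0.1071, 0.0623]
eef_rot: [0.999, -0.048, 0.002, 0.001]
ft_force: [3.6, -2.0, -1.7]
width: 0.0008
```

Run:
```python
from h import *
s=r.read_state();print(s['time'],s['ee_pos'],s['ft_force'],R.T@(s['ee_pos'][:2]-t))
im,d=r.camera('side'); cv2.imwrite(f'pics/side6.png',cv2.resize(im[190:310,350:480],None,fx=5,fy=5,interpolation=cv2.INTER_CUBIC))
rows([arc(a) for a in (15,30,45,60,75,85,90)])
```

```text
5.55 [ 0.59408218 -0.10710607  0.06227011] [ 3.64951782 -2.0235168  -1.74399743] [ 0.01238648 -0.09710204]
[ 0.  -0.2  0.5] [ 0.0002 -0.0005  0.0003]
[ 0.  -0.2  0.5] [-0.0103 -0.0018  0.0003]
[ 0.  -0.2  0.5] [-0.0215  0.0002  0.0003]
[ 0.  -0.2  0.5] [-0.0322  0.0059  0.0002]
[ 0.  -0.2  0.5] [-0.0409  0.0151  0.0002]
[ 0.  -0.2  0.5] [-0.0449  0.0228  0.0002]
[ 0.  -0.2  0.5] [-0.0462  0.027   0.0002]
```

View pics/side6.png

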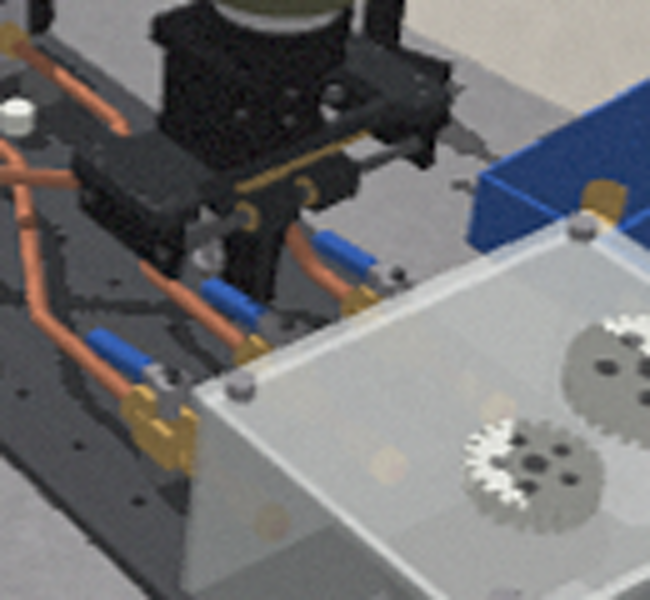

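The force is about 4 N, so the fingers touch lever c and are pushing it. Continuing the arc.

>>> carry_out(increments="0 0 0 -0.01 -0.002 0 0; 0 0 0 -0.021 0 0 0; 0 0 0 -0.032 0.006 0 0; 0 0 0 -0.037 0.01 0 0; 0 0 0 -0.041 0.015 0 0")

```text
time: 6.22
ee_pos: [0.5508, -0.1177, 0.0622]
eef_rot: [0.999, -0.048, 0.001, 0.0]
ft_force: [2.9, 2.1, 0.4]
width: 0.0006
```

Run:
```python
from h import *
s=r.read_state();print(s['time'],s['ee_pos'],s['ft_force'],R.T@(s['ee_pos'][:2]-t))
im,d=r.camera('side'); cv2.imwrite(f'pics/side7.png',cv2.resize(im[190:310,350:480],None,fx=5,fy=5,interpolation=cv2.INTER_CUBIC))
rows([arc(a) for a in (75,85,90)]+[arc(90,.004)])
```

```text
6.225 [ 0.55083414 -0.1177247   0.06215089] [2.91711474 2.08742813 0.40850624] [-0.02943346 -0.11240699]
[ 0.  -0.1  0.5] [ 0.001  -0.0009  0.0001]
[ 0.  -0.1  0.5] [-0.003   0.0069  0.0001]
[ 0.  -0.1  0.5] [-0.0043  0.011   0.0001]
[ 0.  -0.1  0.5] [-0.0044  0.015   0.0001]
```

View pics/side7.png

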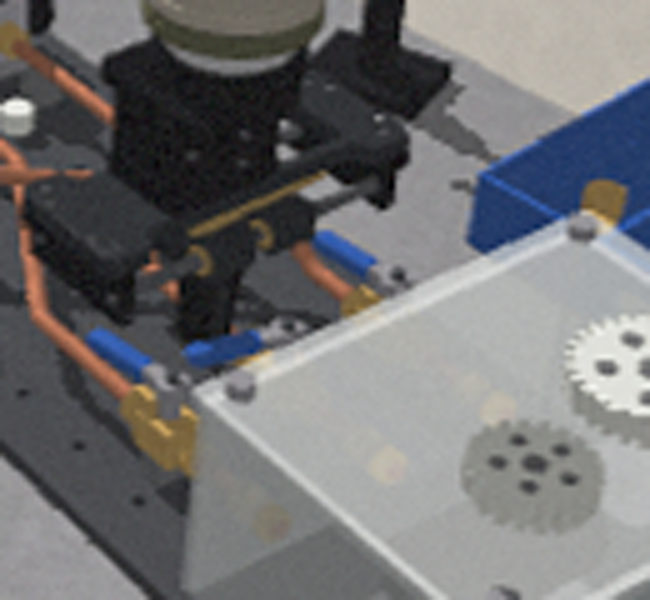

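Lever c is past about 70°. Finishing with a slow push in -y.

>>> carry_out(increments="0 0 0 -0.002 0.003 0 0; 0 0 0 -0.003 0.006 0 0; 0 0 0 -0.003 0.008 0 0; 0 0 0 -0.003 0.01 0 0; 0 0 0 -0.003 0.01 0 0")

```text
time: 6.9
ee_pos: [0.5458, -0.128, 0.0618]
eef_rot: [0.999, -0.048, 0.001, 0.0]
ft_force: [-2.1, 3.8, 1.1]
width: 0.0004
```

Run:
```python
from h import *
s=r.read_state();print(s['time'],s['ee_pos'],s['ft_force'],R.T@(s['ee_pos'][:2]-t))
im,d=r.camera('side'); cv2.imwrite(f'pics/side8.png',cv2.resize(im[190:310,350:480],None,fx=5,fy=5,interpolation=cv2.INTER_CUBIC))
```

```text
6.9 [ 0.54576975 -0.12798006  0.06177635] [-2.07301803  3.77516397  1.11144444] [-0.0333407  -0.12315659]
```

View pics/side8.png

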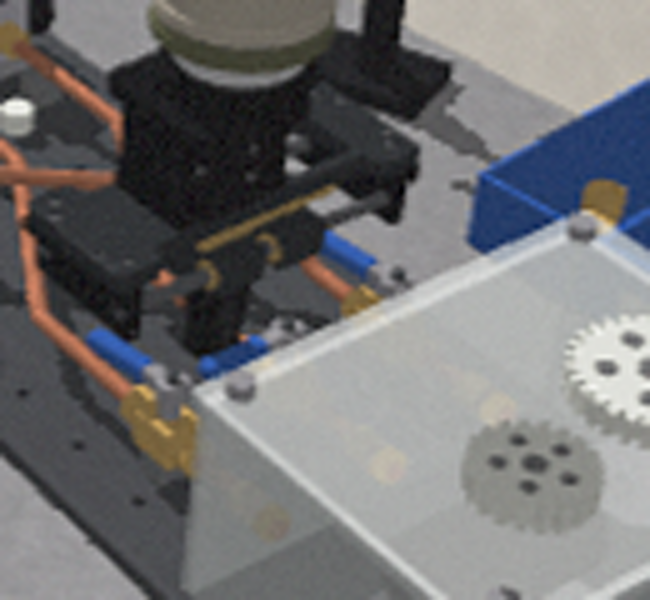

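>>> carry_out(increments="0 0 0 0 0.001 0 0; 0 0 0 0 0.002 0 0; 0 0 0 0 0.003 0 0; 0 0 0 0 0.003 0 0; 0 0 0 0 0.003 0 0")

```text
time: 7.58
ee_pos: [0.5457, -0.1283, 0.0617]
eef_rot: [0.999, -0.047, 0.0, -0.001]
ft_force: [-1.8, 10.8, 4.0]
width: 0.0003
```

The force rose to 11 N with no movement, so the lever is at its stop. Backing off, then raising the arm to look.

>>> carry_out(increments="0 0 0 0 -0.006 0 0; 0 0 0 0 -0.014 0 0; 0 0 0 0 -0.014 -0.03 0; 0 0 0 0 -0.014 -0.08 0; 0 0 0 0 -0.014 -0.13 0")

```text
time: 8.2
ee_pos: [0.5467, -0.1149, 0.1931]
eef_rot: [0.999, -0.047, 0.0, -0.001]
ft_force: [1.0, 0.6, 1.2]
width: 0.0006
```

>>> carry_out(increments="0 0 0 0 -0.05 -0.02 0; 0 0 0 0 -0.11 -0.02 0; 0 0 0 0 -0.17 -0.02 0; 0 0 0 0 -0.23 -0.02 0; 0 0 0 0 -0.28 -0.02 0")

```text
time: 8.82
ee_pos: [0.5731, 0.1662, 0.2136]
eef_rot: [0.999, -0.047, 0.0, -0.001]
ft_force: [0.3, -0.2, -0.4]
width: 0.0004
```

Run:
```python
from h import *
s=r.read_state();print(s['time'],s['ee_pos'],s['ft_force'])
im,d=r.camera('side'); cv2.imwrite('pics/side9.png',cv2.resize(im[190:310,350:480],None,fx=5,fy=5,interpolation=cv2.INTER_CUBIC))
im,d=r.camera('top'); cv2.imwrite('pics/top9.png',cv2.resize(im[115:275,220:480],None,fx=3,fy=3,interpolation=cv2.INTER_CUBIC))
h=cv2.cvtColor(im,cv2.COLOR_BGR2HSV);m=cv2.inRange(h,(100,150,80),(125,255,255));m[:140]=0;m[260:]=0;m[:,:390]=0;m[:,450:]=0
for c in cv2.findContours(m,0,1)[0]:
    if cv2.contourArea(c)>10:
        (u,v),_,_=cv2.minAreaRect(c);p=ray('top',u,v,.074);q=R.T@(p[:2]-t);print((u,v),q)
        for x0 in (-.075,0,.075):
            e=q-np.array([x0,-.14]); print('  ',x0,np.hypot(*e),np.arctan2(-e[0],e[1]))
```

```text
8.825 [0.57314884 0.16618841 0.21361906] [ 0.33594739 -0.22759586 -0.40948967]
(410.0, 228.0) [-0.08109591 -0.10645626]
   -0.075 0.03409314402569477 0.17976819916449216
   0 0.08775949138917007 1.1785950370689937
   0.075 0.15965936924657714 1.359123536463626
(426.5, 210.0) [-0.03636314 -0.13930481]
   -0.075 0.03864310931308384 -1.5528052419618024
   0 0.0363697892862658 1.5516805632077817
   0.075 0.11136531438500859 1.5645538223655209
(414.5, 162.0) [ 0.07063844 -0.10404708]
   -0.075 0.15001055414087947 -1.3287711504013964
   0 0.07926159863745608 -1.0999976494572627
   0.075 0.03621651119968112 0.12072330142471108
```

View pics/top9.png

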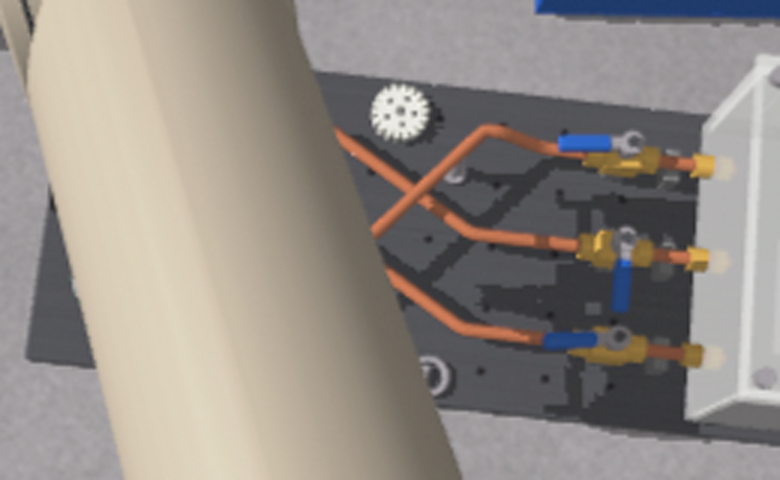

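View pics/side9.png

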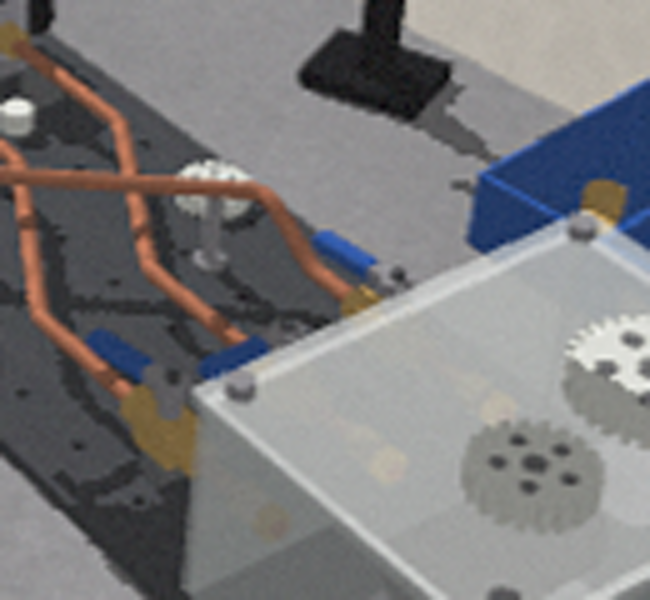

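The middle valve's lever, crop (622,285), stands square across its tube at 1.55 rad. The other two measure 0.12 and 0.18 rad, and the arm is clear of everything. Handing in.

Run:
```python
from bench import r
print(r.close_job())
```

```text
the job is handed in; nothing more can be done
None
```

I followed the regulator's tube and shut its valve, and the job is handed in at about 9 s of the 54 s allowed; the hand-in reports no verdict. The regulator stands on the +x row, so it feeds tube c. With the fingers closed, I followed c through c1 to c4 about 17 mm above it, stepping over tube a. Then I pushed valve_c's lever round to its stop.

**Last checks:**
- **Valve angles:** the top camera showed valve_c at about 1.55 rad, with valve_a at about 0.12 and valve_b at about 0.18.
- **Forces:** the highest I read was about 11 N, against the stop. I only read forces between moves.
- **End state:** the arm ended about 0.2 m up, touching nothing, and the force reading was near zero.
- **Loose things:** I felt no unexpected contact. In the final views the gear, the sleeve and the visible end of the wrench lay as before. The arm hid the fitting in the last top picture, and I did not check the jar, lens or screwdriver again.

No check failed. One measurement was off at first: the breadboard's far edge did not fit my assumption that its origin was centred. I fitted the breadboard's position from the valve stems and bends instead, which agreed to about 2 mm.

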